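Close up the serviced safe

ROBOT

A 7-joint arm with a two-finger parallel gripper is mounted at the origin on the work surface. World frame = base frame: x ahead of the robot, y to its left, z up, the work surface at z = 0. Lengths are in m, angles in rad, forces in N, time in s.
With the tool pointing down it reaches from about 0.425 to 0.825 m from the base axis. Payload 3.6 kg.
Tool frame: the origin (TCP) lies on the centre line of the jaws, within the pads' length; the fingertips stand 14 mm ahead of it and the grasp point (between the pads) lies 5 mm behind it; z points along the fingers, y is the line along which they close (so a half turn about z gives the same grasp; the last joint's range is limited). The gripper opens to 85 mm and grips with 20 to 120 N. Pads are 22 mm wide; open, the fingers measure 114 mm over their backs; the gripper's body (76 mm by 85 mm) begins 54 mm behind the grasp point. The pads swing forward as they close: fully open they stand 13 mm farther back than shut.
Start: joints at [1.294, 0.615, -0.013, 1.423, 0.008, 1.103, -0.04], TCP at [0.161, -0.63, 0.245] pointing down, gripper open.
Joint ranges: [-3.12, 3.12], [-0.3, 2.06], [-1.34, 1.32], [0.26, 2.42], [-1.36, 4.5], [0.01, 1.98], [-2.84, 2.84]. Speed limits (rad/s): [2.79, 2.79, 3.14, 3.14, 3.14, 3.14, 3.14].

INTERFACE

Orientations are given as a rotation vector (axis times angle).
In Python, from bench import manip, cams gives the robot as it stands. The module is installed in compiled form; this text tells all that it offers.
- The arm moves only by the tool send_rows, never from a script. Its argument "series" is a list of rows, each a list of 3 entries, a list of its own where there are three numbers: the opening, from 0 (shut) to 1 (fully open), then the shift along the tool's x, y, z in mm, then the turn, a rotation vector about the tool's x, y, z in rad. In form: [[grip, [x, y, z], [wx, wy, wz]], ...]. A call has exactly 10 rows; each row is the pose to reach, as a shift and turn from the pose commanded when the call began, along the tool's axes at that moment; what a row does not reach only later rows make up. A row lasts 1/12 s, in which the tool goes at most 41.7 mm and 7.16 degrees, less where a joint would pass 70% of its speed; a pose out of reach is approached as far as the arm can. A call with a gripper value outside its range is refused whole. The fingers move at their own pace and stop on an object; "force" is the grip in N (left out, the last holds). Time passes only in rows, so rows that repeat a pose let the fingers close, or fill a call up. It gives the time, the measured TCP pose, the force, the opening and the grip force at its end, in the units of the state.
- manip.sense(): the state, without advancing time (a new reading comes with each control period).
- cams.read_camera(name): name is "scene" or "side" or "wrist"; returns the picture (400x640x3 uint8, blue, green, red); there is no depth.
- cams.camera_params(name): a dict with "mtx" (3x3 intrinsics, pixels), "R" (3x3) and "t" (3): a world point X has camera coordinates R X + t. Camera axes: x right, y down, z forward; pixel columns grow to the right and rows downward; lengths in m; the calibration is good to about 2 mm. A picture is of the moment at which its call begins: read the wrist's pose just before it. camera_params takes no time and is no camera call; for the wrist camera it gives the pose at the moment of the call.
- manip.sign_off(): hands the job in; it is judged then, once.
The state is a dict: "time": time; "q": joint angles; "qd": joint speeds; "effort": joint torques, N m; "eef_pos": TCP position; "ee_rot": TCP orientation; "contact_force": force on the tool from outside, world axes, zero at the start; "torque": the same for the moment, N m; "gripper_width": finger opening in m; "gripper_force": force on a finger pad.
Only numpy, scipy, OpenCV 4.12 (cv2) and the standard library are available. Lean on these libraries where they do the work, as an engineer would, in place of code of your own. Each camera call takes 0.05 s, during which the arm holds its last target. There are 200 camera calls.

TASK

Close up the small safe on the turntable by pushing with the fingertips: first push its battery drawer fully home, then push the open lid down until it is fully shut, and last push the slide bolt's stud across as far as it goes, so that the bolt covers the lid's tongue. Only push, grasp nothing, and leave the loose parts around the safe where they are.

Things in the scene. Friction and masses are not known exactly. Their poses are not given: they have to be found in the camera images.
- turntable: worn walnut turntable, a round board 440 mm across with its top 30 mm above the shelf; it is locked and does not turn. Origin: centre of its underside, on the shelf.
- safe: small top-opening safe of grey painted steel, 170 mm deep (x), 240 wide (y), 85 high, fixed. Origin: centre of its underside; x points from front to back, z up; the bolt is on the +y half. The front 45 mm of its top is a fixed deck, 85 mm above the origin, with the bolt, a strap (12 mm high, at y +10 mm) and a keeper (12 mm high, at y -46 mm); the lid covers the rest.
- drawer (a joint): opening of the battery drawer in the safe's front (m): 0 is fully home, up to 0.055 open (towards the safe's -x). It slides with about 1.5 N of friction and stays where it is left.
- drawer_face (a point): centre of the outer face of the drawer's front plate. The plate is 90 mm wide (safe y), 44 mm high and 6 mm thick; its centre lies 27 mm above the safe's underside and 45 mm to the safe's -y side of the middle. When home, the plate lies on the safe's front and stands 6 mm proud of it.
- lid (a joint): opening angle of the steel lid (rad): 0 is shut, flush with the deck; 1.35 is fully open, nearly upright. The hinge is stiff (about 0.4 N m): the lid does not fall, but stays where it is left, and must be pushed all the way down.
- lid_hinge (a point): middle of the lid's hinge axis, at the back of the safe, 80 mm behind and 82 mm above the safe's origin; the axis runs along the safe's y.
- lid_edge (a point): middle of the lid's free front edge, on its outer face (the top when shut). The lid is a plate 120 mm from hinge to edge, 236 wide, 6 thick, its mid-plane on the hinge axis. When open, its outer face looks up and to the safe's back (+x): push it from behind, forward and down. A thin tongue 26 mm wide juts 22 mm beyond the edge.
- bolt (a joint): position of the slide bolt on the deck (m): 0 is fully across, its bar over the lid's tongue and in the keeper; 0.040 is fully drawn back, towards the safe's +y. It moves along the safe's y with about 1.5 N of friction and stays where it is left.
- bolt_stud (a point): centre of the top of the bolt's stud, an upright block 18 mm (safe x) x 16 mm (safe y), 18 mm high on the bolt's flat bar; this point is 26.5 mm above the deck. To shoot the bolt the stud is pushed towards the safe's -y, over the deck from its +y side.
- knob: brushed steel safe knob, round foot 42 mm across, bar grip on top, 41 mm tall; loose, on the turntable beside or in front of the safe, to be left alone. Origin: centre of its underside.
- plug: brass lock plug, a stubby cylinder 30 mm across and 34 mm tall; loose, on the turntable beside or in front of the safe, to be left alone. Origin: centre of its underside.
- cover: orange plastic battery cover, a thin plate 30 x 40 x 12 mm; loose, on the turntable beside or in front of the safe, to be left alone. Origin: centre of its underside.
- lens: green glass indicator lens, a low dome 34 mm across and 16 mm tall; loose, on the turntable beside or in front of the safe, to be left alone. Origin: centre of its underside.
- screwdriver: screwdriver lying on the tiled shelf beside the turntable; loose, to be left alone. Origin: centre of its underside.
- spray: blue spray can, 52 mm across, 130 mm tall, standing on the shelf; loose, to be left alone. Origin: centre of its underside.
- pack: black battery pack 60 x 34 x 22 mm lying on the shelf; loose, to be left alone. Origin: centre of its underside.

How it is judged:
By the outcome, as a careful person would: the job done as asked, in the order asked, and still so for the second after the job is handed in, with the robot touching nothing.
It also fails if it takes over 54 s, if anything falls off the work surface, if the arm or the gripper's body presses on something with over 40 N, if the wrist force passes 120 N, or if a joint passes its speed limit or range.

## Working session

There is one attempt and no reset: what is moved stays moved. The work goes in short steps, Python scripts to look and compute and a tool call to move; the robot and the scene stay as the last step left them, time stands still between calls to the robot, and variables do not carry over. Pictures are saved under pics/ and viewed, at most 10 in all, crops included, and the job is handed in when it is done.

Besides the shell and the picture viewer there is one more tool, called after "Request:" by a JSON object that holds its "method" and its "body". send_rows: Moves the arm, as the interface text tells. Its arguments: {"type":"object","properties":{"series":{"type":"array","items":{"type":"array"}},"force":{"type":"number"}},"required":["series"]}

```bash
mkdir -p pics; python3 - <<'E'
from bench import manip, cams
import cv2,numpy as np
s=manip.sense();print(s['time'],s['eef_pos'],s['ee_rot'],s['gripper_width'])
for n in ['scene','side']:
    im=cams.read_camera(n);cv2.imwrite(f'pics/{n}0.png',im)
    p=cams.camera_params(n);print(n,p['mtx'].tolist(),(-p['R'].T@p['t']).round(3),p['R'].round(3).tolist())
E
```

```text
0.0 [ 0.16115994 -0.62892862  0.2441149 ] [-3.11431685e+00 -3.92706539e-01  5.31970494e-04] 0.08549454038349702
scene [[439.3904955802867, 0.0, 321.07762673030885], [0.0, 439.3904955802867, 198.03676574791666], [0.0, 0.0, 1.0]] [1.04  0.914 0.976] [[-0.889, 0.458, 0.008], [0.284, 0.565, -0.775], [-0.359, -0.687, -0.632]]
side [[479.0960291849106, 0.0, 314.55157284593326], [0.0, 479.0960291849106, 190.00299004881933], [0.0, 0.0, 1.0]] [ 0.495 -1.     0.802] [[0.999, -0.052, 0.003], [-0.028, -0.581, -0.813], [0.044, 0.812, -0.582]]
```

View pics/scene0.png

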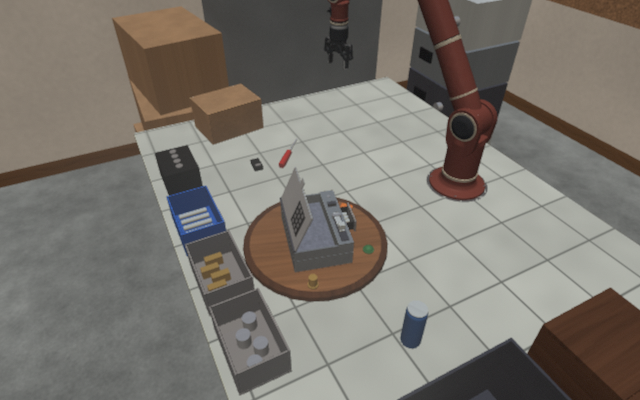

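View pics/side0.png

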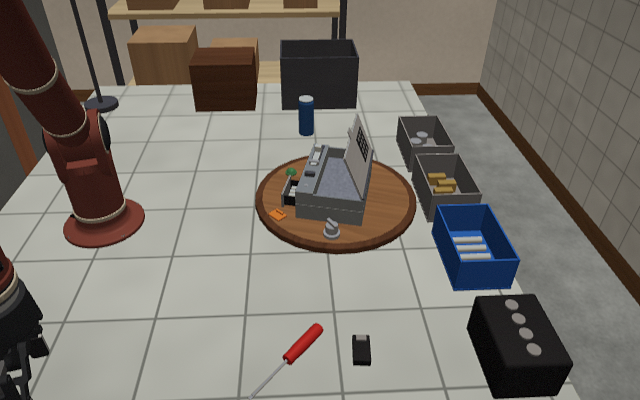

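The turntable is around scene (315,245) and side (335,200). The safe's front with the open drawer faces the robot and the lid is near upright. Next I'll crop both views for detail.

```bash
python3 - <<'E'
import cv2,numpy as np
a=cv2.imread('pics/scene0.png')[160:300,240:400];b=cv2.imread('pics/side0.png')[105:255,250:425]
cv2.imwrite('pics/c1.png',cv2.resize(a,None,fx=5,fy=4.2*1.0,interpolation=cv2.INTER_CUBIC)[:600] if 0 else cv2.resize(a,None,fx=4,fy=4,interpolation=cv2.INTER_CUBIC))
cv2.imwrite('pics/c2.png',cv2.resize(b,None,fx=4,fy=4,interpolation=cv2.INTER_CUBIC))
E
```

```text
(no output)
```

View pics/c1.png

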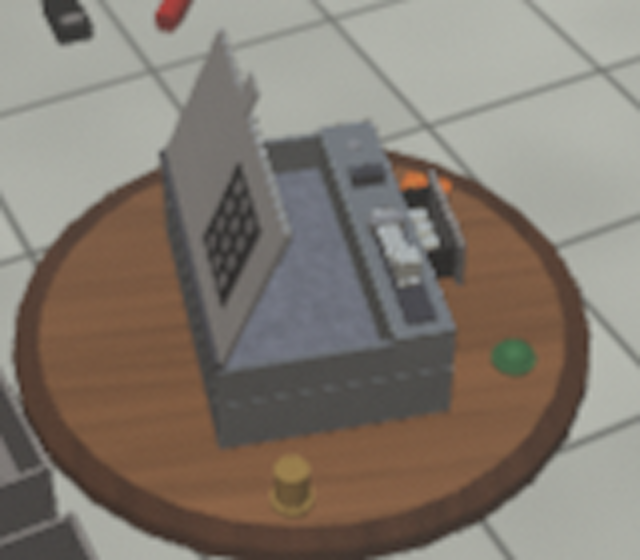

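View pics/c2.png

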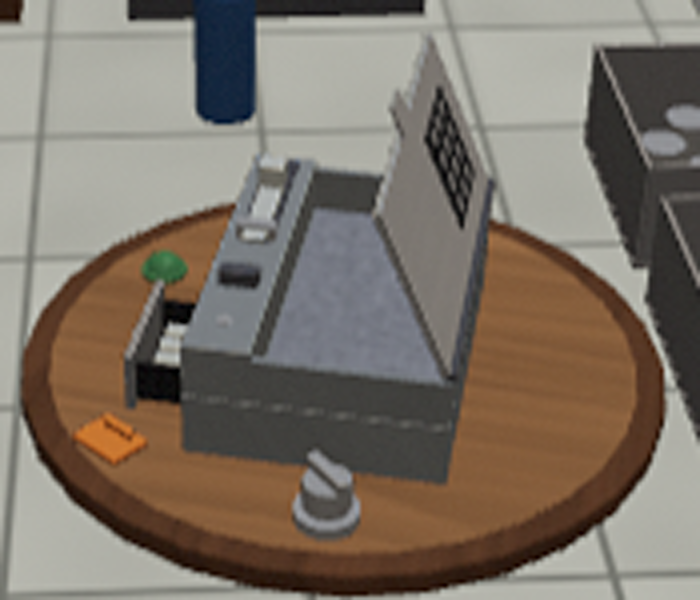

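The scene crop shows the deck corners at (453,330) and (372,122), and the lid edge from (222,32) to (290,238). The side crop shows deck corners at (183,348) and (257,157), and the lid edge from (377,215) to (430,37). The open drawer face is around (145,345). Now I'll triangulate these points.

```bash
cat > h.py <<'E'
from bench import manip, cams
import numpy as np, cv2
def ray(n,uv,p=None):
    p=p or cams.camera_params(n);R=p['R'];d=R.T@np.linalg.inv(p['mtx'])@[uv[0],uv[1],1]
    return -R.T@p['t'],d/np.linalg.norm(d)
def plane(n,uv,z,p=None):
    c,d=ray(n,uv,p);return c+d*(z-c[2])/d[2]
def tri(r1,r2):
    (a,d),(b,e)=r1,r2
    s=np.linalg.lstsq(np.c_[d,-e],b-a,rcond=None)[0];P,Q=a+s[0]*d,b+s[1]*e
    return (P+Q)/2,np.linalg.norm(P-Q)
S=lambda u,v:(240+u/4-.375,160+v/4-.375)
D=lambda u,v:(250+u/4-.375,105+v/4-.375)
E
python3 - <<'E'
from h import *
for k,n,uv,z in [('f+ s','scene',S(453,330),.115),('f- s','scene',S(372,122),.115),('f- d','side',D(183,348),.115),('f+ d','side',D(257,157),.115),
 ('b+bot s','scene',S(222,447),.03),('f+bot s','scene',S(450,410),.03),('b-bot d','side',D(445,482),.03),('f-bot d','side',D(183,452),.03)]:
    print(k,plane(n,uv,z).round(4))
for k,a,b in [('f+',S(453,330),D(257,157)),('f-',S(372,122),D(183,348)),('edge-',S(222,32),D(377,215)),('edge+',S(290,238),D(430,37)),('hinge-',S(165,155),D(450,378)),('hinge+',S(225,365),D(490,180)),('drawer top-',S(432,172),D(128,355)),('drawer top+',S(465,245),D(160,285))]:
    X,e=tri(ray('scene',a),ray('side',b));print(k,X.round(4),round(e,4))
for k,uv,z in [('lens',D(163,270),.035),('cover',D(110,440),.036),('knob',D(328,515),.03)]: print(k,plane('side',uv,z).round(3))
print('plug',plane('scene',S(292,500),.03).round(3), 'lens s',plane('scene',S(514,357),.038).round(3))
p=cams.camera_params('wrist');s=manip.sense()
from scipy.spatial.transform import Rotation as Ro
RT=Ro.from_rotvec(s['ee_rot']).as_matrix();c=-p['R'].T@p['t']
print('cam in tool',(RT.T@(c-s['eef_pos'])).round(4),(RT.T@p['R'].T).round(3).tolist(),RT.round(3).tolist(),p['mtx'][0,0])
E
```

```text
f+ s [0.5606 0.1895 0.115 ]
f- s [ 0.4999 -0.0401  0.115 ]
f- d [ 0.4999 -0.0453  0.115 ]
f+ d [0.5572 0.1851 0.115 ]
b+bot s [0.7182 0.1449 0.03  ]
f+bot s [0.5566 0.1874 0.03  ]
b-bot d [ 0.6622 -0.0792  0.03  ]
f-bot d [ 0.4983 -0.0412  0.03  ]
f+ [0.5583 0.1878 0.113 ] 0.0021
f- [ 0.4994 -0.0422  0.1131] 0.0012
edge- [ 0.6137 -0.0676  0.2211] 0.0015
edge+ [0.6712 0.1588 0.2202] 0.0016
hinge- [ 0.6608 -0.0795  0.1117] 0.0009
hinge+ [0.7168 0.1478 0.1143] 0.0041
drawer top- [ 0.465  -0.0016  0.0791] 0.0006
drawer top+ [0.4854 0.0826 0.0766] 0.0014
lens [0.488 0.164 0.035]
cover [ 0.452 -0.034  0.036]
knob [ 0.586 -0.107  0.03 ]
plug [0.695 0.21  0.03 ] lens s [0.492 0.169 0.038]
cam in tool [ 0.0732  0.001  -0.1283] [[0.0, -0.958, -0.286], [1.0, -0.0, 0.001], [-0.001, -0.286, 0.958]] [[0.969, 0.248, -0.001], [0.248, -0.969, 0.002], [-0.0, -0.002, -1.0]] 276.5057627256929
```

```bash
cat >> h.py <<'E'
from scipy.spatial.transform import Rotation as Ro
YAW=np.radians(-14.5);C=np.array([.6105,.052,.03])
RS=Ro.from_euler('z',YAW).as_matrix()
W=lambda *l:C+RS@np.array(l,float)
L=lambda w:RS.T@(np.asarray(w)-C)
def st():
    s=manip.sense();print('t',round(s['time'],2),'loc',(L(s['eef_pos'])*1e3).round(1),'w',s['eef_pos'].round(4),'F',(RS.T@s['contact_force']).round(1),'g',round(s['gripper_width'],3));return s
def go(w):
    "shift (mm) and turn in tool axes to reach world w, tool down, tool x along safe x"
    s=manip.sense();RT=Ro.from_rotvec(s['ee_rot']).as_matrix();T=RS@np.diag([1,-1,-1])
    print('shift',(RT.T@(np.array(w)-s['eef_pos'])*1e3).round(1),'turn',Ro.from_matrix(RT.T@T).as_rotvec().round(3))
E
python3 -c "
from h import *
st();go([.43,-.35,.28]);go(W(-.15,-.045,.25));print(W(-.15,-.045,.25))"
```

```text
t 0.1 loc [-264.5 -771.8  214.2] w [ 0.1612 -0.629   0.2442] F [ 0.1  0.  -0. ] g 0.086
shift [ 329.7 -203.6  -35.3] turn [-0.002  0.001  0.504]
shift [ 451.3 -581.3  -34.4] turn [-0.002  0.001  0.504]
[0.45401075 0.04599036 0.28      ]
```

Request:
{"method": "send_rows", "body": {"series": [[0,[330,-204,-35],[0,0,0.504]],[0,[330,-204,-35],[0,0,0.504]],[0,[330,-204,-35],[0,0,0.504]],[0,[330,-204,-35],[0,0,0.504]],[0,[330,-204,-35],[0,0,0.504]],[0,[330,-204,-35],[0,0,0.504]],[0,[330,-204,-35],[0,0,0.504]],[0,[330,-204,-35],[0,0,0.504]],[0,[330,-204,-35],[0,0,0.504]],[0,[330,-204,-35],[0,0,0.504]]]}}

```text
time: 0.93
eef_pos: [0.4362, -0.343, 0.2804]
ee_rot: [-3.114, 0.379, -0.005]
contact_force: [-0.3, 0.8, 1.0]
gripper_width: 0.0002
gripper_force: 0.0
```

```bash
python3 -c "
from h import *
st();go(W(-.15,-.045,.25))"
```

```text
t 0.93 loc [ -69.9 -426.   250.4] w [ 0.4362 -0.343   0.2804] F [-0.5  0.7  1. ] g 0.0
shift [ -76.  -381.9    2.3] turn [-0.005 -0.003  0.011]
```

Request:
{"method": "send_rows", "body": {"series": [[0,[-72,-390,2],[0,0,0]],[0,[-72,-390,2],[0,0,0]],[0,[-72,-390,2],[0,0,0]],[0,[-72,-390,2],[0,0,0]],[0,[-72,-390,2],[0,0,0]],[0,[-72,-390,2],[0,0,0]],[0,[-72,-390,2],[0,0,0]],[0,[-72,-390,2],[0,0,0]],[0,[-72,-390,2],[0,0,0]],[0,[-72,-390,2],[0,0,0]]]}}

```text
time: 1.77
eef_pos: [0.4577, 0.0515, 0.2782]
ee_rot: [-3.115, 0.385, 0.001]
contact_force: [0.1, -0.2, 0.6]
gripper_width: 0.0002
gripper_force: 0.0
```

```bash
python3 - <<'E'
from h import *
s=st();p=cams.camera_params('wrist');im=cams.read_camera('wrist');cv2.imwrite('pics/w1.png',im);np.savez('w1.npz',**p)
s=st();go(W(-.15,-.045,.048))
for n,X in [('stud y60',W(-.0625,.06,.1115)),('drawer',W(-.129,-.045,.027)),('f+',W(-.085,.12,.085)),('f-',W(-.085,-.12,.085))]:
    x=p['mtx']@(p['R']@X+p['t']);print(n,(x[:2]/x[2]).round(0))
E
```

```text
t 1.77 loc [-147.8  -38.7  248.2] w [0.4577 0.0515 0.2782] F [ 0.2 -0.2  0.6] g 0.0
t 1.82 loc [-148.4  -35.4  248.2] w [0.4579 0.0549 0.2782] F [-1.1  2.8 -0.1] g 0.0
shift [ -1.4  10.7 200.1] turn [-0.005  0.001  0.013]
stud y60 [212. 100.]
drawer [326. 160.]
f+ [166. 125.]
f- [401. 126.]
```

View pics/w1.png

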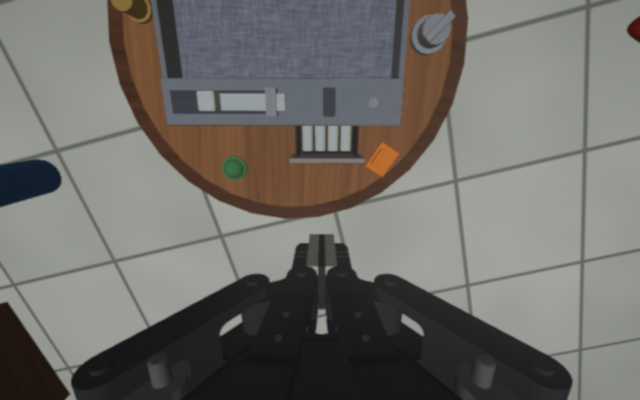

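The wrist view shows the safe squarely: deck corners at (165,125) and (403,125), matching my pose, the drawer plate centred at (327,160), the stud at (206,100), the lens at (234,168) and the cover at (382,160). That puts the stud at about y +66 mm. Next I'll descend in front of the drawer.

Request:
{"method": "send_rows", "body": {"series": [[0,[-8,0,40],[0,0,0]],[0,[-8,0,70],[0,0,0]],[0,[-8,0,100],[0,0,0]],[0,[-8,0,130],[0,0,0]],[0,[-8,0,150],[0,0,0]],[0,[-8,0,170],[0,0,0]],[0,[-8,0,180],[0,0,0]],[0,[-8,0,180],[0,0,0]],[0,[-8,0,180],[0,0,0]],[0,[-8,0,180],[0,0,0]]]}}

```text
time: 2.65
eef_pos: [0.4511, 0.0474, 0.0989]
ee_rot: [-3.116, 0.397, -0.002]
contact_force: [0.6, -0.3, 0.4]
gripper_width: 0.0003
gripper_force: 0.0
```

```bash
python3 -c "
from h import *
st();go(W(-.157,-.045,.048))"
```

```text
t 2.65 loc [-153.1  -44.4   68.9] w [0.4511 0.0474 0.0989] F [ 0.7 -0.2  0.4] g 0.0
shift [-3.9  0.6 20.9] turn [-0.    -0.001 -0.   ]
```

Request:
{"method": "send_rows", "body": {"series": [[0,[-4,0,12],[0,0,0]],[0,[-4,0,20],[0,0,0]],[0,[-4,0,20],[0,0,0]],[0,[2,0,20],[0,0,0]],[0,[8,0,20],[0,0,0]],[0,[14,0,20],[0,0,0]],[0,[20,0,20],[0,0,0]],[0,[26,0,20],[0,0,0]],[0,[30,0,20],[0,0,0]],[0,[34,0,20],[0,0,0]]]}}

```text
time: 3.48
eef_pos: [0.4839, 0.039, 0.0784]
ee_rot: [-3.116, 0.397, 0.0]
contact_force: [-0.7, 1.3, 1.2]
gripper_width: -0.0001
gripper_force: 0.9
```

```bash
python3 - <<'E'
from h import *
s=st();p=cams.camera_params('wrist');im=cams.read_camera('wrist');cv2.imwrite('pics/w2.png',im);st()
E
```

```text
t 3.48 loc [-119.3  -44.3   48.4] w [0.4839 0.039  0.0784] F [-1.   1.1  1.2] g -0.0
t 3.53 loc [-118.3  -44.3   48.4] w [0.4849 0.0387 0.0784] F [-1.2  0.3  0.5] g -0.0
```

View pics/w2.png

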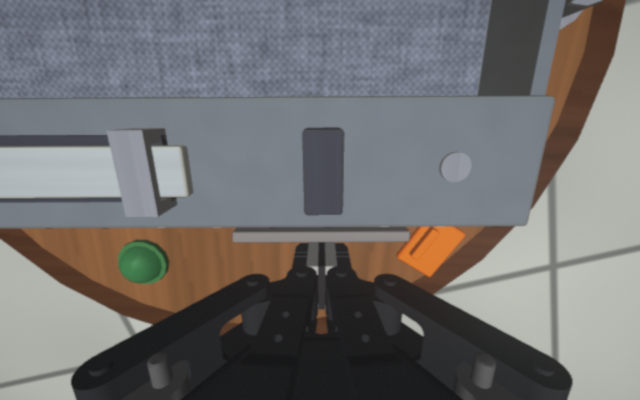

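The wrist view shows the fingertip touching the drawer plate at (322,242). The plate is close to the front edge (row 226), so I'll keep pushing until it stalls.

Request:
{"method": "send_rows", "body": {"series": [[0,[4,0,0],[0,0,0]],[0,[8,0,0],[0,0,0]],[0,[11,0,0],[0,0,0]],[0,[13,0,0],[0,0,0]],[0,[15,0,0],[0,0,0]],[0,[17,0,0],[0,0,0]],[0,[18,0,0],[0,0,0]],[0,[19,0,0],[0,0,0]],[0,[20,0,0],[0,0,0]],[0,[20,0,0],[0,0,0]]]}}

```text
time: 4.37
eef_pos: [0.5003, 0.0346, 0.0782]
ee_rot: [3.116, -0.395, -0.009]
contact_force: [-6.2, 1.8, 3.7]
gripper_width: 0.0
gripper_force: 3.1
```

```bash
python3 -c "
from h import *
st()"
```

```text
t 4.37 loc [-102.3  -44.4   48.2] w [0.5003 0.0346 0.0782] F [-6.5  0.1  3.7] g 0.0
```

Request:
{"method": "send_rows", "body": {"series": [[0,[2,0,0],[0,0,0]],[0,[4,0,0],[0,0,0]],[0,[6,0,0],[0,0,0]],[0,[6,0,0],[0,0,0]],[0,[6,0,0],[0,0,0]],[0,[6,0,0],[0,0,0]],[0,[6,0,0],[0,0,0]],[0,[6,0,0],[0,0,0]],[0,[6,0,0],[0,0,0]],[0,[6,0,0],[0,0,0]]]}}

```text
time: 5.2
eef_pos: [0.5004, 0.0343, 0.0775]
ee_rot: [3.116, -0.393, -0.028]
contact_force: [-13.3, 5.3, 9.5]
gripper_width: -0.0001
gripper_force: 7.1
```

```bash
python3 -c "
from h import *
st()"
```

```text
t 5.2 loc [-102.2  -44.7   47.5] w [0.5004 0.0343 0.0775] F [-14.2   1.8   9.5] g -0.0
```

Request:
{"method": "send_rows", "body": {"series": [[0,[-20,0,0],[0,0,0]],[0,[-40,0,0],[0,0,0]],[0,[-45,0,-20],[0,0,0]],[0,[-45,0,-60],[0,0,0]],[0,[-45,0,-100],[0,0,0]],[0,[-45,0,-140],[0,0,0]],[0,[-45,0,-180],[0,0,0]],[0,[-45,0,-220],[0,0,0]],[0,[-45,0,-245],[0,0,0]],[0,[-45,0,-245],[0,0,0]]]}}

```text
time: 6.03
eef_pos: [0.4694, 0.0436, 0.33]
ee_rot: [-3.113, 0.398, -0.026]
contact_force: [0.3, -0.1, 0.4]
gripper_width: 0.0
gripper_force: 0.0
```

```bash
python3 - <<'E'
from h import *
st();p=cams.camera_params('wrist');im=cams.read_camera('wrist');cv2.imwrite('pics/w3.png',im);go(W(.12,0,.29))
for n,X in [('plate home c',W(-.091,-.045,.049)),('plate end',W(-.091,0,.049))]:
    x=p['mtx']@(p['R']@X+p['t']);print(n,(x[:2]/x[2]).round(0))
E
```

```text
t 6.03 loc [-134.5  -43.4  300. ] w [0.4694 0.0436 0.33  ] F [0.3 0.  0.4] g 0.0
shift [256.  -44.3   9.6] turn [-0.003 -0.01  -0.001]
plate home c [323. 141.]
plate end [289. 141.]
```

View pics/w3.png

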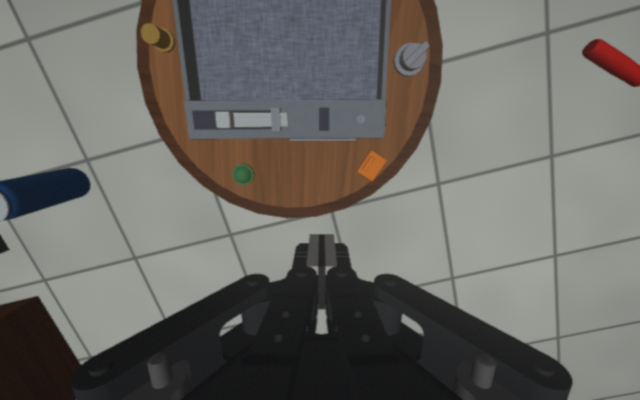

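The drawer plate now shows as a thin line against the safe's front at (322,140), so it's home. The loose parts haven't moved. Next I'll cross over the lid.

Request:
{"method": "send_rows", "body": {"series": [[0,[256,-44,4],[0,0,0]],[0,[256,-44,4],[0,0,0]],[0,[256,-44,4],[0,0,0]],[0,[256,-44,4],[0,0,0]],[0,[256,-44,4],[0,0,0]],[0,[256,-44,4],[0,0,0]],[0,[256,-44,4],[0,0,0]],[0,[256,-44,4],[0,0,0]],[0,[256,-44,4],[0,0,0]],[0,[256,-44,4],[0,0,0]]]}}

```text
time: 6.92
eef_pos: [0.7232, 0.0223, 0.3188]
ee_rot: [3.116, -0.396, -0.002]
contact_force: [-0.4, 0.3, 0.5]
gripper_width: -0.0
gripper_force: 0.0
```

```bash
python3 - <<'E'
from h import *
st()
# TCP (local mm) with the -x bottom fingertip corner on the lid's outer face at radius r
r=100
for th in [1.35,1.16,1.0,.8,.6,.4,.2,0]:
    print(th,np.round([80-r*np.cos(th)+3*np.sin(th)+11,82+r*np.sin(th)+3*np.cos(th)+14]))
go(W(.075,0,.19))
E
```

```text
t 6.92 loc [116.5  -0.6 288.8] w [0.7232 0.0223 0.3188] F [-0.5  0.1  0.5] g -0.0
1.35 [ 72. 194.]
1.16 [ 54. 189.]
1.0 [ 39. 182.]
0.8 [ 23. 170.]
0.6 [ 10. 155.]
0.4 [  0. 138.]
0.2 [ -6. 119.]
0 [-9. 99.]
shift [-41.4  -0.6  98.9] turn [0.    0.001 0.   ]
```

Request:
{"method": "send_rows", "body": {"series": [[0,[-16,0,35],[0,0,0]],[0,[-16,0,70],[0,0,0]],[0,[-16,0,95],[0,0,0]],[0,[-16,0,100],[0,0,0]],[0,[-16,0,100],[0,0,0]],[0,[-26,0,100],[0,0,0]],[0,[-38,0,100],[0,0,0]],[0,[-50,0,100],[0,0,0]],[0,[-54,0,100],[0,0,0]],[0,[-54,0,100],[0,0,0]]]}}

```text
time: 7.75
eef_pos: [0.6722, 0.0364, 0.2225]
ee_rot: [-3.115, 0.395, -0.007]
contact_force: [0.9, 0.7, 0.4]
gripper_width: 0.0002
gripper_force: 0.0
```

```bash
python3 -c "
from h import *
st()"
```

```text
t 7.75 loc [ 63.7   0.3 192.5] w [0.6722 0.0364 0.2225] F [0.7 0.9 0.4] g 0.0
```

Request:
{"method": "send_rows", "body": {"series": [[0,[-9,0,2],[0,0,0]],[0,[-17,0,6],[0,0,0]],[0,[-24,0,10],[0,0,0]],[0,[-32,0,15],[0,0,0]],[0,[-40,0,22],[0,0,0]],[0,[-47,0,30],[0,0,0]],[0,[-53,0,38],[0,0,0]],[0,[-57,0,44],[0,0,0]],[0,[-60,0,50],[0,0,0]],[0,[-62,0,55],[0,0,0]]]}}

```text
time: 8.58
eef_pos: [0.6137, 0.0511, 0.1667]
ee_rot: [-3.115, 0.397, -0.008]
contact_force: [-1.5, -0.5, 5.3]
gripper_width: 0.0003
gripper_force: 2.1
```

```bash
python3 -c "
from h import *
st()"
```

```text
t 8.58 loc [  3.3  -0.  136.7] w [0.6137 0.0511 0.1667] F [-1.4 -0.9  5.3] g 0.0
```

Request:
{"method": "send_rows", "body": {"series": [[0,[-3,0,6],[0,0,0]],[0,[-6,0,12],[0,0,0]],[0,[-8,0,18],[0,0,0]],[0,[-9,0,23],[0,0,0]],[0,[-10,0,28],[0,0,0]],[0,[-11,0,33],[0,0,0]],[0,[-12,0,37],[0,0,0]],[0,[-12,0,40],[0,0,0]],[0,[-12,0,42],[0,0,0]],[0,[-12,0,42],[0,0,0]]]}}

```text
time: 9.42
eef_pos: [0.601, 0.0542, 0.1288]
ee_rot: [-3.116, 0.397, -0.006]
contact_force: [-7.5, -2.3, 35.2]
gripper_width: 0.0002
gripper_force: 17.8
```

```bash
python3 -c "
from h import *
st()"
```

```text
t 9.42 loc [-9.7 -0.3 98.8] w [0.601  0.0542 0.1288] F [-6.7 -4.1 35.2] g 0.0
```

Request:
{"method": "send_rows", "body": {"series": [[0,[0,0,-30],[0,0,0]],[0,[0,0,-60],[0,0,0]],[0,[0,0,-80],[0,0,0]],[0,[-20,-40,-80],[0,0,0]],[0,[-40,-80,-80],[0,0,0]],[0,[-53,-115,-80],[0,0,0]],[0,[-53,-115,-80],[0,0,0]],[0,[-53,-115,-80],[0,0,0]],[0,[-53,-115,-80],[0,0,0]],[0,[-53,-115,-80],[0,0,0]]]}}

```text
time: 10.25
eef_pos: [0.5768, 0.1767, 0.2012]
ee_rot: [3.113, -0.4, -0.005]
contact_force: [-0.1, -0.5, 0.1]
gripper_width: 0.0001
gripper_force: 0.0
```

```bash
python3 - <<'E'
from h import *
st();p=cams.camera_params('wrist');im=cams.read_camera('wrist');cv2.imwrite('pics/w4.png',im)
for n,X in [('stud 66',W(-.0625,.066,.1115)),('stud +y -x corner',W(-.0715,.074,.1115)),('stud26',W(-.0625,.026,.1115))]:
    x=p['mtx']@(p['R']@X+p['t']);print(n,(x[:2]/x[2]).round(0))
print((plane('wrist',(0,0),.1415,p)).round(3))
E
```

```text
t 10.25 loc [-63.9 112.3 171.2] w [0.5768 0.1767 0.2012] F [ 0.  -0.5  0.1] g 0.0
stud 66 [383. 218.]
stud +y -x corner [372. 230.]
stud26 [438. 218.]
[0.757 0.322 0.141]
```

View pics/w4.png

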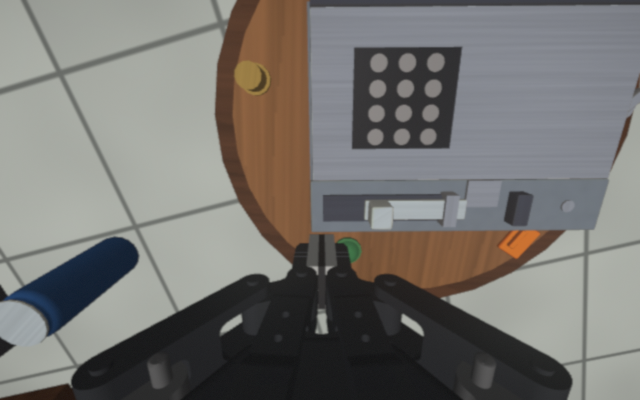

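The lid is shut, with its keypad showing flush. The stud top is at (381,217) as predicted, and the tongue is at (483,193). I'll descend beside the stud and push.

Request:
{"method": "send_rows", "body": {"series": [[0,[0,0,20],[0,0,0]],[0,[0,0,40],[0,0,0]],[0,[0,0,55],[0,0,0]],[0,[0,0,60],[0,0,0]],[0,[0,0,60],[0,0,0]],[0,[0,6,60],[0,0,0]],[0,[0,12,60],[0,0,0]],[0,[0,18,60],[0,0,0]],[0,[0,22,60],[0,0,0]],[0,[0,26,60],[0,0,0]]]}}

```text
time: 11.13
eef_pos: [0.5715, 0.1531, 0.1432]
ee_rot: [-3.115, 0.398, -0.003]
contact_force: [0.6, 2.0, 0.3]
gripper_width: 0.0002
gripper_force: 0.8
```

```bash
python3 -c "
from h import *
st()"
```

```text
t 11.13 loc [-63.1  88.1 113.2] w [0.5715 0.1531 0.1432] F [0.1 2.1 0.3] g 0.0
```

Request:
{"method": "send_rows", "body": {"series": [[0,[0,5,1],[0,0,0]],[0,[0,10,1],[0,0,0]],[0,[0,15,1],[0,0,0]],[0,[0,20,1],[0,0,0]],[0,[0,25,1],[0,0,0]],[0,[0,30,1],[0,0,0]],[0,[0,34,1],[0,0,0]],[0,[0,37,1],[0,0,0]],[0,[0,40,1],[0,0,0]],[0,[0,40,1],[0,0,0]]]}}

```text
time: 11.97
eef_pos: [0.5621, 0.1187, 0.1416]
ee_rot: [-3.11, 0.393, -0.004]
contact_force: [2.6, 6.5, -2.4]
gripper_width: -0.0
gripper_force: 3.7
```

```bash
python3 -c "
from h import *
st()"
```

```text
t 11.97 loc [-63.6  52.5 111.6] w [0.5621 0.1187 0.1416] F [ 0.9  7.  -2.4] g -0.0
```

Request:
{"method": "send_rows", "body": {"series": [[0,[0,2,0],[0,0,0]],[0,[0,4,0],[0,0,0]],[0,[0,6,0],[0,0,0]],[0,[0,7,0],[0,0,0]],[0,[0,7,0],[0,0,0]],[0,[0,7,0],[0,0,0]],[0,[0,7,0],[0,0,0]],[0,[0,7,0],[0,0,0]],[0,[0,7,0],[0,0,0]],[0,[0,7,0],[0,0,0]]]}}

```text
time: 12.8
eef_pos: [0.5619, 0.1184, 0.1418]
ee_rot: [-3.103, 0.384, -0.01]
contact_force: [5.3, 16.0, -5.2]
gripper_width: 0.0001
gripper_force: 7.9
```

```bash
python3 -c "
from h import *
st()"
```

```text
t 12.8 loc [-63.7  52.1 111.8] w [0.5619 0.1184 0.1418] F [ 1.1 16.8 -5.2] g 0.0
```

It has stalled at 17 N, so the bolt is fully across. I'll back off, lift and look.

Request:
{"method": "send_rows", "body": {"series": [[0,[0,-15,0],[0,0,0]],[0,[0,-35,0],[0,0,0]],[0,[0,-45,0],[0,0,0]],[0,[0,-45,-20],[0,0,0]],[0,[0,-45,-60],[0,0,0]],[0,[0,-45,-100],[0,0,0]],[0,[-30,-30,-130],[0,0,0]],[0,[-60,0,-130],[0,0,0]],[0,[-60,0,-130],[0,0,0]],[0,[-60,0,-130],[0,0,0]]]}}

```text
time: 13.63
eef_pos: [0.4981, 0.1204, 0.2713]
ee_rot: [3.113, -0.4, -0.005]
contact_force: [0.9, -0.1, 0.6]
gripper_width: -0.0001
gripper_force: 0.0
```

```bash
python3 - <<'E'
from h import *
st();cv2.imwrite('pics/w5.png',cams.read_camera('wrist'));st()
E
```

```text
t 13.63 loc [-126.    38.1  241.3] w [0.4981 0.1204 0.2713] F [0.9 0.2 0.6] g -0.0
t 13.68 loc [-124.2   39.9  241.3] w [0.5002 0.1217 0.2713] F [ 0.1  1.4 -0.1] g -0.0
```

View pics/w5.png

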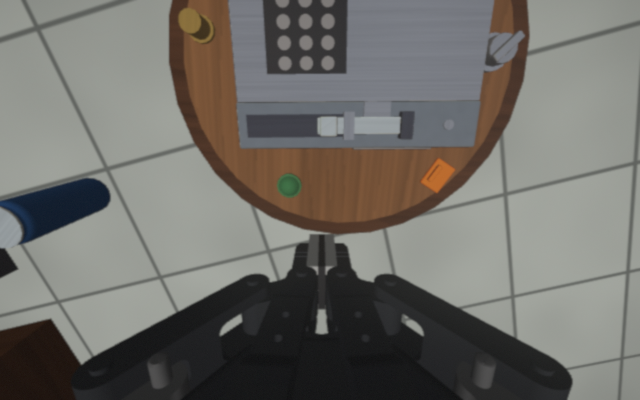

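The bolt's bar runs from the stud at (328,126) through the strap at (349,125), over the tongue at (377,110) and into the keeper at (406,125). The lid is shut, the drawer is home and the loose parts are untouched, so I'm handing it in.

```bash
python3 -c "
from bench import manip
print(manip.sign_off())"
```

```text
the job is handed in; nothing more can be done
None
```

The safe is closed up: the drawer is home, the lid is shut, and the bolt is across over the tongue. The loose parts I could see look untouched, and I handed the job in at about 14 s.

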